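# Roll an incense canister out for display

## Robot

A 6-joint arm with a two-finger parallel gripper is mounted at the origin on the work surface. World frame = base frame: x ahead of the robot, y to its left, z up, the work surface at z = 0. Lengths are in m, angles in rad, forces in N, time in s.
With the tool pointing down it reaches from about 0.375 to 0.975 m from the base axis. Payload 3.8 kg.
Tool frame: the origin (TCP) lies between the finger pads; the fingertips stand 14 mm ahead of it and the grasp point (between the pads) lies 5 mm behind it; z points along the fingers, y is the line along which they close (so a half turn about z gives the same grasp; the last joint's range is limited). The gripper opens to 85 mm and grips with 20 to 120 N. Pads are 22 mm wide; open, the fingers measure 114 mm over their backs; the gripper's body (76 mm by 85 mm) begins 54 mm behind the grasp point. The pads swing forward as they close: fully open they stand 13 mm farther back than shut.
Start: joints at [-1.149, 0.264, 1.604, -0, 1.274, -0.037], TCP at [0.299, -0.605, 0.218] pointing down, gripper open.
Joint ranges: [-2.63, 2.63], [-0.94, 2.18], [0.31, 2.57], [-1.31, 4.45], [0, 2.66], [-2.55, 2.55]. Speed limits (rad/s): [2.57, 2.57, 3.14, 3.14, 3.14, 3.14].

## Interface

Orientations are given as a 3x3 rotation matrix whose columns are the frame's x, y, z axes.
In Python, from plant import arm, viewer, workorder gives the robot as it stands. The module is installed in compiled form; this text tells all that it offers.
- The arm moves only by the tool step_arm, never from a script. Its argument "steps" is a list of rows, each an object with "delta_pos": the shift along the tool's x, y, z in units of 0.1 m (1.0 is 0.1 m), a list of three; "rotation": the turn, a rotation vector about the tool's x, y, z in units of 360 degrees (1.0 is 360 degrees), a list of three; "fingers": the opening, from 0 (shut) to 1 (fully open). A call has 1 to 20 rows; each row is the pose to reach, as a shift and turn from the pose commanded when the call began, along the tool's axes at that moment, turning the shorter way round; what a row does not reach only later rows make up. A row lasts 1/10 s, in which the tool goes at most 50 mm and 8.59 degrees, less where a joint would pass 70% of its speed; a pose out of reach is approached as far as the arm can. A call with a number of a shift or a turn outside -1 to 1 is refused whole. A call with a gripper value outside its range is refused whole. The fingers move at their own pace and stop on an object; "newtons" is the grip in N (left out, the last holds). Time passes only in rows, so rows that repeat a pose let the fingers close. It gives the time, the measured TCP pose, the force, the opening and the grip force at its end, in the units of the state.
- arm.sense(): the state, without advancing time (a new reading comes with each control period).
- viewer.capture(name): name is "scene" or "top" or "wrist"; returns the picture (420x560x3 uint8, red, green, blue); there is no depth.
- viewer.camera_params(name): a dict with "fovy" (degrees; the focal length in pixels is half the picture's height over the tangent of half this angle, whatever the lens; pixels are square), "cx", "cy" (the principal point, pixels), "extrinsics" (4x4, takes a point from world to camera coordinates); the wrist camera has in their place "hand_eye" (4x4, takes a point from camera to tool coordinates, whose origin is the TCP and whose axes are the flange's). Camera axes: x right, y up, looking along -z (the intrinsics and any distortion apply to the point x, -y, -z); pixel columns grow to the right and rows downward; lengths in m; the calibration is good to about 2 mm. A picture is of the moment at which its call begins: read the wrist's pose just before it. camera_params takes no time and is no camera call.
- workorder.job_done(): hands the job in; it is judged then, once.
Trained networks look in the newest picture that a camera, given by its name, has taken for a name from the list of things; names that differ only in an ending like _2 or _b are one class to them, and where a whole thing is asked for, a point or a joint stands for the part that bears it (a point fixed in the world has none). Each returns a list of dicts, best first, with "conf" (0 to 1); they miss things now and then, are a little off and sometimes report something else, mostly with a low value. They report only what shows in the picture. A call takes as long as a camera call. They do not tell look-alikes from the thing itself.
- viewer.masks_of(label, camera): "region" (420x560 bool, what is visible of it) and "extent" ([left, top, right, bottom] as shares, 0 to 1, of the picture: columns of its width, rows of its height, round what is visible of it).
- viewer.tip_of(label, camera): "point" ([column, row] as shares, 0 to 1, of the picture: columns of its width, rows of its height: a listed point, or the origin of a listed thing).
The state is a dict: "time": time; "joints": joint angles; "joint_velocities": joint speeds; "effort": joint torques, N m; "tool_pos": TCP position; "eef_rot": TCP orientation; "wrist_force": force on the tool from outside, world axes, zero at the start; "ft_torque": the same for the moment, N m; "width": opening from 0.0 (shut) to 1.0 (fully open); "grip_force": force on a finger pad.
Only numpy, scipy, OpenCV 4.12 (cv2) and the standard library are available. Lean on these libraries where they do the work, as an engineer would, in place of code of your own. Each camera call takes 0.05 s, during which the arm holds its last target. There are 200 camera calls.

## Task

Take the front incense canister out of the sloped lane, so that the ones behind roll down to the stops, and lay it gently on the near part of the display board, well short of the trough and parallel to it, with its badge turned away from the top, and let go of it. Then gently roll it along the board until it drops into the trough with its badge facing up, and leave it there; do not disturb the other goods.

Things in the scene. Friction and masses are not known exactly. Their poses are not given: they have to be found in the camera images.
- can_front: The front one of three equal incense canisters in the lane, the one to take: red tube 42 mm thick, 102 long, between two wooden caps 84 mm in diameter, 24 long (150 overall; 0.17 to 0.33 kg). Rolls on its caps. Origin: mid-tube on the axis; y along the axis. Grip across the tube at its middle: caps touch their neighbours, but between the tubes 42 mm are free for a finger.
- badge (a point): Face of that canister's badge, 34 mm along y from the canister's origin and 25 mm off its axis; its z points out of the badge, its y along the axis. A brass plate 28 mm long by 22 wide on a narrow brass band fast round the tube, beside the +y cap; a dark seam strip 5 mm wide runs along the band opposite. The badge starts on the underside, where round varies.
- can_second: The canister behind the front one, the same shape. It rolls down against the stops by itself when the front one is taken.
- can_third: The rearmost canister, the same shape.
- lane: Fixed sloped metal lane, open along its middle: the caps run on two strips sloping 6 degrees down towards the robot, between walls 162 mm apart. Frame tilted likewise: origin on the table, x up the slope, y across, z square to it. A canister in it has its axis at z = 110 mm; at x = 0 it is against the two stops, one before each cap, 24 mm tall, nothing between them.
- overhang (a point): Middle of the lower front edge of the plywood shelf over the lane, 240 mm above the table, 200 mm wide, stock on it, a post at each corner; 59 mm behind the front canister's axis. An upright gripper hits it; tilted 25 to 45 degrees, fingers pointing down and away up the lane, it fits.
- board: Fixed wooden display board, 290 mm long (x, away from the robot) by 190 wide. Origin on the table. The rolling surface, 30 mm up, runs from x = -90 to 122 mm; then the trough, then 42 mm more, with two stop blocks 28 mm tall, one per cap, from x = 190. A canister's axis is 72 mm above the table on the surface, 68 in the trough.
- trough (a point): Middle of the trough across the board, level with the rolling surface: board x = 140 mm, y = 0. The trough is 36 mm wide along x; the caps sink 4 mm into it.
- gourd: Bystander: small brass gourd ornament 102 mm tall, 64 mm wide, standing between lane and board. Origin at the middle of its underside.
- figure: Bystander: white ceramic figure 100 mm tall, 60 mm wide, between lane and board. Origin under its middle.
- bowl: Bystander: ceramic bowl 90 mm wide, 40 mm tall. Origin under its middle.
- jar_left: Bystander: jar 90 mm wide, 140 mm tall, at the left. Origin under its middle.
- jar_right: Bystander: jar 90 mm wide, 140 mm tall, at the right. Origin under its middle.
- carton: Bystander: carton 90 x 60 x 50 mm, at the left. Origin under its middle.
- packet: Bystander: packet 120 x 70 x 35 mm, at the right. Origin under its middle.
Mind the look-alikes: they are no part of the job. What is shaped like the can_front but pink is not meant.

How it is judged:
On the way, in this order (a step that is already met when the one before it is completed fails the run):
1. the front canister is out of the lane and the next has rolled down to the stops (distance between can_front and lane above 0.2 m and x of can_second in the frame of lane below 0.01 m and linear speed of can_second below 0.05 m/s), for 0.1 s.
2. it lies on the near part of the board, its axis 60 mm or more short of the trough's middle and within 15 degrees of parallel to it, badge more than 55 degrees from straight up, let go (x of can_front in the frame of trough between -0.235 and -0.06 m and y of can_front in the frame of trough between -0.03 and 0.03 m and z of can_front in the frame of board below 0.077 m and angle between the y axis of can_front and the y axis of board, either way round below 0.26 rad and angle between badge's own z axis and vertical above 0.96 rad and contact force between can_front and the arm below 0.05 N and contact force between can_front and the fingers below 0.05 N and contact force between can_front and board above 0.5 N and linear speed of can_front below 0.03 m/s), for 0.2 s.
3. it passes 25 to 65 mm short of the trough's middle on the board, the badge coming up as it rolls (30 to 100 degrees short of up) (x of can_front in the frame of trough between -0.065 and -0.025 m and z of can_front in the frame of board below 0.077 m and contact force between can_front and board above 0.1 N and angle between badge's own z axis and vertical between 0.52 and 1.75 rad), for 0.02 s.
At the end, for the whole second after the job is handed in: The canister rests in the trough (within 6 mm of its middle, 30 mm of the board's middle line, 6 degrees of parallel), badge within 17 degrees of straight up; the second canister lies in the lane within 10 mm of the stops, the third behind it, 70 to 100 mm up the lane (x of can_front in the frame of trough between -0.006 and 0.006 m and y of can_front in the frame of trough between -0.03 and 0.03 m and z of can_front in the frame of board below 0.071 m and angle between the y axis of can_front and the y axis of board, either way round below 0.1 rad and angle between badge's own z axis and vertical below 0.3 rad and linear speed of can_front below 0.02 m/s and x of can_second in the frame of lane between -0.015 and 0.01 m and z of each of can_second, can_third in the frame of lane below 0.12 m and x of can_third in the frame of lane between 0.07 and 0.1 m); the robot touches nothing.
It fails at once if a bystander on the table is moved more than 25 mm (distance of any of gourd, figure, bowl, jar_left, jar_right, carton, packet from where it was at the start of the episode above 0.025 m).
It fails at once if another canister leaves the lane (z of any of can_second, can_third in the frame of lane above 0.15 m or x of can_second in the frame of lane below -0.03 m).
It fails at once if the canister is pressed or banged on the board with more than 40 N (contact force between can_front and board above 40 N).
It also fails if it takes over 58 s, if anything falls off the work surface, if the arm or the gripper's body presses on something with over 40 N, if the wrist force passes 120 N, or if a joint passes its speed limit or range.

## Working session

There is one attempt and no reset: what is moved stays moved. The work goes in short steps, Python scripts to look and compute and a tool call to move; the robot and the scene stay as the last step left them, time stands still between calls to the robot, and variables do not carry over. Pictures are saved under pics/ and viewed, at most 11 in all, crops included, and the job is handed in when it is done.

Besides the shell and the picture viewer there is one more tool, called as a command line: name --argument value ..., lists and objects as JSON in quotes. step_arm: Moves the arm, as the interface text tells. Its arguments: {"type":"object","properties":{"steps":{"type":"array","items":{"type":"object","properties":{"delta_pos":{"type":"array","items":{"type":"number"}},"rotation":{"type":"array","items":{"type":"number"}},"fingers":{"type":"number"}}}},"newtons":{"type":"number"}},"required":["steps"]}

```bash
mkdir -p pics
cat > h.py <<'E'
import numpy as np, cv2
from plant import arm, viewer, workorder
def K(p):
    f=210/np.tan(np.radians(p['fovy'])/2); return f,p['cx'],p['cy']
def c2w(name,st=None):
    p=viewer.camera_params(name)
    if name=='wrist':
        T=np.eye(4);T[:3,:3]=st['eef_rot'];T[:3,3]=st['tool_pos'];return p,T@np.array(p['hand_eye'])
    return p,np.linalg.inv(np.array(p['extrinsics']))
def ray(name,px,st=None):
    p,T=c2w(name,st);f,cx,cy=K(p)
    d=T[:3,:3]@np.array([(px[0]-cx)/f,-(px[1]-cy)/f,-1]);return T[:3,3],d/np.linalg.norm(d)
def atz(name,px,z,st=None):
    o,d=ray(name,px,st);return o+d*(z-o[2])/d[2]
def proj(name,P,st=None):
    p,T=c2w(name,st);f,cx,cy=K(p);q=np.linalg.inv(T)@np.append(P,1)
    return np.array([cx-f*q[0]/q[2],cy+f*q[1]/q[2]])
def tri(rs):
    A=np.zeros((3,3));b=np.zeros(3)
    for o,d in rs:
        M=np.eye(3)-np.outer(d,d);A+=M;b+=M@o
    x=np.linalg.solve(A,b);return x,[np.linalg.norm((np.eye(3)-np.outer(d,d))@(x-o)) for o,d in rs]
E
python3 - <<'E'
from h import *
for n in ['scene','top']:
    im=viewer.capture(n);cv2.imwrite(f'pics/{n}0.png',im[:,:,::-1])
    print(n,{k:(np.round(v,3).tolist() if not isinstance(v,str) else v) for k,v in viewer.camera_params(n).items()})
    for l in ['can_front','badge','can_second','can_third','lane','overhang','board','trough','gourd','figure','bowl','packet','carton','jar_left','jar_right']:
        for r in viewer.tip_of(l,n)[:4]: 
            px=np.array(r['point'])*[560,420]; print(n,l,round(r['conf'],2),px.round(1),atz(n,px,0.1).round(3))
print(viewer.camera_params('wrist'));print(arm.sense())
E
```

```text
scene {'fovy': 46.309, 'cx': 278.842, 'cy': 206.255, 'extrinsics': [[0.87, -0.492, -0.004, -0.44], [0.467, 0.824, 0.322, -0.297], [-0.155, -0.282, 0.947, -1.518], [0.0, 0.0, 0.0, 1.0]]}
scene can_front 0.96 [227.1 161.7] [0.451 0.237 0.1  ]
scene can_front 0.68 [169.  193.7] [0.244 0.23  0.1  ]
scene can_front 0.65 [156.4 133.8] [0.297 0.438 0.1  ]
scene can_front 0.56 [248.2 323.6] [ 0.271 -0.238  0.1  ]
scene badge 0.7 [227.  150.8] [0.468 0.271 0.1  ]
scene badge 0.55 [145.5 128. ] [0.275 0.475 0.1  ]
scene badge 0.54 [166.6 200.5] [0.228 0.214 0.1  ]
scene badge 0.53 [249.7 333.6] [ 0.261 -0.265  0.1  ]
scene can_second 0.66 [251.1 142.7] [0.549 0.258 0.1  ]
scene can_third 0.27 [332.  199.2] [ 0.675 -0.035  0.1  ]
scene overhang 0.9 [241.8 131.2] [0.543 0.309 0.1  ]
scene overhang 0.54 [235.3 170.7] [0.459 0.197 0.1  ]
scene board 0.7 [313.  295.2] [ 0.472 -0.26   0.1  ]
scene trough 0.87 [347.9 263.7] [ 0.61  -0.231  0.1  ]
scene gourd 0.51 [309.5 209.8] [ 0.597 -0.03   0.1  ]
scene figure 0.58 [334.3 197.1] [ 0.685 -0.033  0.1  ]
scene bowl 0.87 [268.5 236.3] [ 0.446 -0.042  0
[... 2250 characters left out ...]
.27370907e+00, -3.68972647e-02]), 'joint_velocities': array([-0.00139944, -0.00111743,  0.00047337, -0.00036007, -0.00055424,
       -0.00049205]), 'effort': array([-6.80068715e-04, -5.15048611e+01, -3.67708683e+01, -3.23857319e-05,
        7.93815889e-04,  1.07745961e-05]), 'tool_pos': array([ 0.29895331, -0.60517547,  0.21817128]), 'eef_rot': array([[ 8.96572117e-01,  4.42897774e-01, -9.03908021e-06],
       [ 4.42897774e-01, -8.96572117e-01,  2.84617296e-05],
       [ 4.50144941e-06, -2.95213817e-05, -1.00000000e+00]]), 'wrist_force': array([-0.57017489,  0.83969709, -0.30931667]), 'ft_torque': array([-0.05734364,  0.00020592, -0.01387104]), 'grip_force': 0.0, 'width': 0.9947250047829377}
```

View images.

View pics/scene0.png

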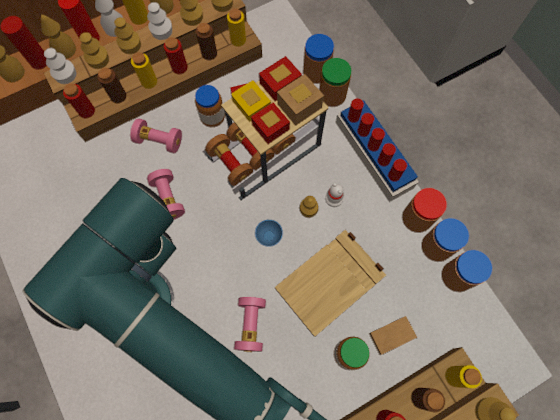

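View pics/top0.png

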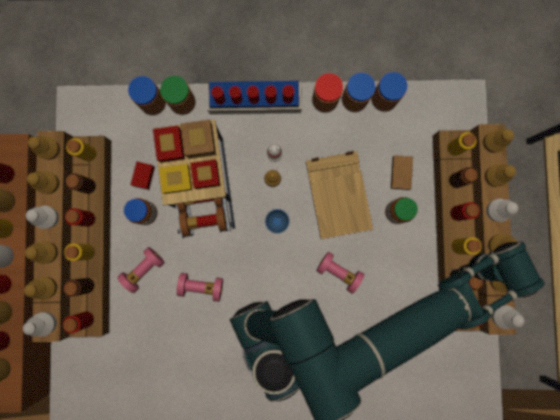

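```bash
cat >> h.py <<'E'
from scipy.spatial.transform import Rotation as Ro
def tool(yaw,tilt):
    "closing along direction yaw; fingers down and away by tilt (deg)"
    a,t=np.radians([yaw,tilt]);u=np.array([np.cos(a),np.sin(a),0]);z=np.array([0,0,1.])
    Z=u*np.sin(t)-z*np.cos(t);Y=u*np.cos(t)+z*np.sin(t);return np.c_[np.cross(Y,Z),Y,Z]
def plan(p,R,way):
    "way: list of (pos,R); prints each call's delta/rotation and rows"
    for q,S in way:
        d=R.T@(np.array(q)-p)*10; r=Ro.from_matrix(R.T@S).as_rotvec()/2/np.pi
        d=d.round(2);r=r.round(4)
        n=max(np.linalg.norm(d)*2,np.linalg.norm(r)*360/8.59)
        print(d.tolist(),r.tolist(),'rows>=%.1f'%n,'' if abs(d).max()<=1 else 'TOO FAR')
        p=p+R@d/10; R=R@Ro.from_rotvec(r*2*np.pi).as_matrix()
    return p,R
E
python3 - <<'E'
from h import *
def yawof(name,label,z,n=0):
    ms=viewer.masks_of(label,name)
    for m in ms[:3]:
        c=max(cv2.findContours(m['region'].astype(np.uint8),0,2)[0],key=cv2.contourArea)
        b=cv2.boxPoints(cv2.minAreaRect(c)); w=np.array([atz(name,x,z) for x in b])
        e=[(np.degrees(np.arctan2(*(w[(i+1)%4]-w[i])[[1,0]])).round(1),np.linalg.norm(w[(i+1)%4]-w[i]).round(3)) for i in range(2)]
        print(label,round(m['conf'],2),w.mean(0).round(3),e)
viewer.capture('top')
yawof('top','board',.03);yawof('top','can_front',.1);yawof('top','lane',.1)
tr=lambda a,b:tri([ray('scene',a),ray('top',b)])
for k,a,b in [('can',[227.1,161.7],[204.1,222.8]),('trough',[347.9,263.7],[335.5,170.2]),('over',[241.8,131.2],[194.4,197.7]),('bowl',[268.5,236.3],[280.5,221.8]),('gourd',[309.5,209.8],[270.6,180.2]),('figure',[334.3,197.1],[275.2,154.4]),('board',[313,295.2],[338.2,206.6])]:
    x,r=tr(a,b);print(k,x.round(3),np.round(r,4))
print(arm.sense()['time'])
E
```

```text
board 0.83 [ 0.553 -0.236  0.03 ] [(np.float64(-79.8), np.float64(0.196)), (np.float64(-170.8), np.float64(0.297))]
can_front 0.93 [ 0.276 -0.226  0.1  ] [(np.float64(-33.6), np.float64(0.077)), (np.float64(-123.3), np.float64(0.154))]
can_front 0.87 [0.236 0.254 0.1  ] [(np.float64(-9.2), np.float64(0.08)), (np.float64(-100.0), np.float64(0.157))]
can_front 0.79 [0.295 0.458 0.1  ] [(np.float64(-45.3), np.float64(0.16)), (np.float64(-135.2), np.float64(0.085))]
lane 0.56 [0.608 0.274 0.1  ] [(np.float64(-82.7), np.float64(0.241)), (np.float64(-172.5), np.float64(0.398))]
lane 0.47 [0.461 0.244 0.1  ] [(np.float64(-84.7), np.float64(0.162)), (np.float64(-174.2), np.float64(0.082))]
lane 0.34 [ 0.694 -0.007  0.1  ] [(np.float64(-90.9), np.float64(0.049)), (np.float64(179.1), np.float64(0.06))]
can [0.452 0.237 0.1  ] [0.0009 0.0009]
trough [ 0.632 -0.225  0.033] [0.0073 0.0073]
over [0.525 0.252 0.216] [0.003 0.003]
bowl [ 0.455 -0.026  0.035] [0.0013 0.0013]
gourd [ 0.621  0.007 -0.038] [0.0053 0.0053]
figure [ 0.705 -0.011  0.02 ] [0.0022 0.0022]
board [ 0.506 -0.245 -0.078] [0.0108 0.0108]
1.8
```

Run:
```python
from h import *
s=arm.sense();p,R=s['tool_pos'],s['eef_rot'];S=tool(6.5,35)
w=[(p+(np.array([.5,-.27,.30])-p)*k/4,R) for k in (1,2,3,4)]
w+=[([.49,-.2,.30],S)]
A=np.array([.452,.237,.1])-.10*S[:,2]
a=np.array([.49,-.2,.30]);w+=[(a+(A-a)*k/5,S) for k in range(1,6)]
print(A,S.round(3));plan(p,R,w)
```

```text
[0.39501106 0.23050693 0.1819152 ] [[-0.113  0.814  0.57 ]
 [ 0.994  0.093  0.065]
 [ 0.     0.574 -0.819]]
[0.82, -0.53, -0.2] [0.0, 0.0, 0.0] rows>=2.0 
[0.82, -0.53, -0.21] [0.0, 0.0, 0.0] rows>=2.0 
[0.83, -0.53, -0.2] [0.0, 0.0, 0.0] rows>=2.0 
[0.82, -0.52, -0.21] [0.0, 0.0, 0.0] rows>=2.0 
[0.22, -0.68, 0.0] [-0.0846, 0.0595, -0.1886] rows>=9.0 
[0.87, -0.21, 0.14] [0.0, -0.0, -0.0] rows>=1.8 
[0.88, -0.21, 0.14] [0.0, -0.0, -0.0] rows>=1.8 
[0.88, -0.21, 0.14] [0.0, -0.0, -0.0] rows>=1.8 
[0.87, -0.21, 0.15] [0.0, -0.0, -0.0] rows>=1.8 
[0.88, -0.21, 0.14] [0.0, -0.0, -0.0] rows>=1.8
```

step_arm --steps '[{"delta_pos": [0.82, -0.53, -0.2], "fingers": 1}, {"delta_pos": [0.82, -0.53, -0.2], "fingers": 1}, {"delta_pos": [0.82, -0.53, -0.2], "fingers": 1}]'

```text
$.steps[0]: bad value
```

step_arm --steps '[{"delta_pos": [0.82, -0.53, -0.21], "fingers": 1}, {"delta_pos": [0.82, -0.53, -0.21], "fingers": 1}, {"delta_pos": [0.82, -0.53, -0.21], "fingers": 1}]'

```text
$.steps[0]: bad value
```

step_arm --steps '[{"delta_pos": [0.83, -0.53, -0.2], "fingers": 1}, {"delta_pos": [0.83, -0.53, -0.2], "fingers": 1}, {"delta_pos": [0.83, -0.53, -0.2], "fingers": 1}]'

```text
$.steps[0]: bad value
```

step_arm --steps '[{"delta_pos": [0.82, -0.52, -0.21], "fingers": 1}, {"delta_pos": [0.82, -0.52, -0.21], "fingers": 1}, {"delta_pos": [0.82, -0.52, -0.21], "fingers": 1}]'

```text
$.steps[0]: bad value
```

step_arm --steps '[{"delta_pos": [0.22, -0.68, 0.0], "rotation": [-0.0846, 0.0595, -0.1886], "fingers": 1}, {"delta_pos": [0.22, -0.68, 0.0], "rotation": [-0.0846, 0.0595, -0.1886], "fingers": 1}, {"delta_pos": [0.22, -0.68, 0.0], "rotation": [-0.0846, 0.0595, -0.1886], "fingers": 1}, {"delta_pos": [0.22, -0.68, 0.0], "rotation": [-0.0846, 0.0595, -0.1886], "fingers": 1}, {"delta_pos": [0.22, -0.68, 0.0], "rotation": [-0.0846, 0.0595, -0.1886], "fingers": 1}, {"delta_pos": [0.22, -0.68, 0.0], "rotation": [-0.0846, 0.0595, -0.1886], "fingers": 1}, {"delta_pos": [0.22, -0.68, 0.0], "rotation": [-0.0846, 0.0595, -0.1886], "fingers": 1}, {"delta_pos": [0.22, -0.68, 0.0], "rotation": [-0.0846, 0.0595, -0.1886], "fingers": 1}, {"delta_pos": [0.22, -0.68, 0.0], "rotation": [-0.0846, 0.0595, -0.1886], "fingers": 1}, {"delta_pos": [0.22, -0.68, 0.0], "rotation": [-0.0846, 0.0595, -0.1886], "fingers": 1}, {"delta_pos": [0.22, -0.68, 0.0], "rotation": [-0.0846, 0.0595, -0.1886], "fingers": 1}]'

```text
time: 2.9
tool_pos: [0.2881, -0.5347, 0.2178]
eef_rot: [[-0.109, 0.815, 0.569], [0.994, 0.088, 0.064], [0.002, 0.573, -0.82]]
wrist_force: [-0.8, 0.2, -0.4]
width: 1.001
grip_force: 0.0
```

Run:
```python
from h import *
s=arm.sense();p,R=s['tool_pos'],s['eef_rot'];S=tool(6.5,35)
A=np.array([.452,.237,.1])-.10*S[:,2]
a=np.array([.43,-.25,.29])
w=[(p+(a-p)*k/3,R) for k in (1,2,3)]
w+=[(a+(A-a)*k/5,S) for k in range(1,6)]
plan(p,R,w)
```

```text
[0.89, 0.61, 0.13] [0.0, 0.0, 0.0] rows>=2.2 
[0.89, 0.6, 0.14] [0.0, 0.0, 0.0] rows>=2.2 
[0.9, 0.61, 0.13] [0.0, 0.0, 0.0] rows>=2.2 
[0.96, -0.1, 0.2] [-0.0002, 0.0001, -0.0008] rows>=2.0 
[0.96, -0.09, 0.2] [0.0, -0.0, 0.0] rows>=2.0 
[0.97, -0.09, 0.2] [0.0, -0.0, 0.0] rows>=2.0 
[0.96, -0.09, 0.2] [0.0, -0.0, 0.0] rows>=2.0 
[0.96, -0.09, 0.2] [0.0, -0.0, 0.0] rows>=2.0
```

step_arm --steps '[{"delta_pos": [0.89, 0.61, 0.13], "rotation": [0, 0, 0], "fingers": 1}, {"delta_pos": [0.89, 0.61, 0.13], "rotation": [0, 0, 0], "fingers": 1}, {"delta_pos": [0.89, 0.61, 0.13], "rotation": [0, 0, 0], "fingers": 1}]'

```text
time: 3.2
tool_pos: [0.3375, -0.4356, 0.2441]
eef_rot: [[-0.115, 0.814, 0.57], [0.993, 0.094, 0.067], [0.001, 0.574, -0.819]]
wrist_force: [-0.4, -0.0, -0.4]
width: 1.001
grip_force: 0.0
```

step_arm --steps '[{"delta_pos": [0.89, 0.6, 0.14], "rotation": [0, 0, 0], "fingers": 1}, {"delta_pos": [0.89, 0.6, 0.14], "rotation": [0, 0, 0], "fingers": 1}, {"delta_pos": [0.89, 0.6, 0.14], "rotation": [0, 0, 0], "fingers": 1}]'

```text
time: 3.5
tool_pos: [0.3839, -0.3411, 0.2674]
eef_rot: [[-0.116, 0.813, 0.571], [0.993, 0.096, 0.065], [-0.001, 0.575, -0.818]]
wrist_force: [-0.1, -0.8, -0.4]
width: 0.999
grip_force: 0.0
```

step_arm --steps '[{"delta_pos": [0.9, 0.61, 0.13], "rotation": [0, 0, 0], "fingers": 1}, {"delta_pos": [0.9, 0.61, 0.13], "rotation": [0, 0, 0], "fingers": 1}, {"delta_pos": [0.9, 0.61, 0.13], "rotation": [0, 0, 0], "fingers": 1}]'

```text
time: 3.8
tool_pos: [0.4308, -0.2458, 0.2922]
eef_rot: [[-0.116, 0.812, 0.572], [0.993, 0.096, 0.065], [-0.002, 0.576, -0.818]]
wrist_force: [0.2, 0.8, 0.1]
width: 0.999
grip_force: 0.0
```

step_arm --steps '[{"delta_pos": [0.96, -0.1, 0.2], "rotation": [0, 0, -0.0008], "fingers": 1}, {"delta_pos": [0.96, -0.1, 0.2], "rotation": [0, 0, -0.0008], "fingers": 1}, {"delta_pos": [0.96, -0.1, 0.2], "rotation": [0, 0, -0.0008], "fingers": 1}]'

```text
time: 4.1
tool_pos: [0.4199, -0.148, 0.2649]
eef_rot: [[-0.123, 0.814, 0.567], [0.992, 0.101, 0.07], [-0.0, 0.572, -0.821]]
wrist_force: [-0.5, -1.0, -0.9]
width: 0.998
grip_force: 0.0
```

step_arm --steps '[{"delta_pos": [0.96, -0.1, 0.2], "rotation": [0, 0, 0], "fingers": 1}, {"delta_pos": [0.96, -0.1, 0.2], "rotation": [0, 0, 0], "fingers": 1}, {"delta_pos": [0.96, -0.1, 0.2], "rotation": [0, 0, 0], "fingers": 1}]'

```text
time: 4.4
tool_pos: [0.4126, -0.0509, 0.2436]
eef_rot: [[-0.129, 0.813, 0.568], [0.992, 0.106, 0.073], [-0.001, 0.572, -0.82]]
wrist_force: [0.0, -0.4, 0.4]
width: 1.0
grip_force: 0.0
```

step_arm --steps '[{"delta_pos": [0.96, -0.1, 0.2], "rotation": [0, 0, 0], "fingers": 1}, {"delta_pos": [0.96, -0.1, 0.2], "rotation": [0, 0, 0], "fingers": 1}, {"delta_pos": [0.96, -0.1, 0.2], "rotation": [0, 0, 0], "fingers": 1}]'

```text
time: 4.7
tool_pos: [0.4058, 0.039, 0.2232]
eef_rot: [[-0.117, 0.813, 0.571], [0.993, 0.098, 0.065], [-0.003, 0.574, -0.819]]
wrist_force: [0.7, -0.1, 0.8]
width: 1.0
grip_force: 0.0
```

step_arm --steps '[{"delta_pos": [0.96, -0.1, 0.2], "rotation": [0, 0, 0], "fingers": 1}, {"delta_pos": [0.96, -0.1, 0.2], "rotation": [0, 0, 0], "fingers": 1}, {"delta_pos": [0.96, -0.1, 0.2], "rotation": [0, 0, 0], "fingers": 1}]'

```text
time: 5.0
tool_pos: [0.3989, 0.134, 0.202]
eef_rot: [[-0.115, 0.812, 0.572], [0.993, 0.096, 0.064], [-0.003, 0.576, -0.817]]
wrist_force: [1.0, 0.2, -0.8]
width: 0.998
grip_force: 0.0
```

```bash
cat > look.py <<'E'
import sys
from h import *
tag=sys.argv[1];s=arm.sense();im=viewer.capture('wrist');np.savez(f'pics/{tag}.npz',p=s['tool_pos'],R=s['eef_rot'],im=im)
cv2.imwrite(f'pics/{tag}.png',im[:,:,::-1])
for l in sys.argv[2:]:
    for r in viewer.tip_of(l,'wrist')[:2]: print(l,round(r['conf'],2),(np.array(r['point'])*[560,420]).round(1))
s=arm.sense();print(s['time'],s['tool_pos'].round(4))
E
python3 look.py w1 can_front badge overhang lane can_second
```

```text
can_front 0.65 [291.8  90.2]
overhang 0.89 [485.1  74.2]
can_second 0.76 [362.5  93.9]
5.3 [0.3985 0.1324 0.2012]
```

step_arm --steps '[{"delta_pos": [0.96, -0.1, 0.2], "rotation": [0, 0, 0], "fingers": 1}, {"delta_pos": [0.96, -0.1, 0.2], "rotation": [0, 0, 0], "fingers": 1}, {"delta_pos": [0.96, -0.1, 0.2], "rotation": [0, 0, 0], "fingers": 1}, {"delta_pos": [0.96, -0.1, 0.2], "rotation": [0, 0, 0], "fingers": 1}]'

```text
time: 5.7
tool_pos: [0.3907, 0.229, 0.1781]
eef_rot: [[-0.116, 0.814, 0.569], [0.993, 0.097, 0.063], [-0.004, 0.573, -0.82]]
wrist_force: [0.3, -0.1, 0.5]
width: 1.002
grip_force: 0.0
```

```bash
python3 look.py w2 can_front badge overhang lane can_second; python3 -c "
import cv2,numpy as np
a=[cv2.imread(f'pics/w{i}.png') for i in (1,2)];cv2.imwrite('pics/w12.png',cv2.resize(np.vstack(a),(800,1200))[:, :]) if 0 else cv2.imwrite('pics/w2b.png',cv2.resize(a[1],(800,600)))"
```

```text
can_front 0.63 [304.9 202.3]
overhang 0.9 [497.  230.5]
can_second 0.91 [373.3 190.6]
6.0 [0.3904 0.2276 0.1788]
```

View pics/w2b.png

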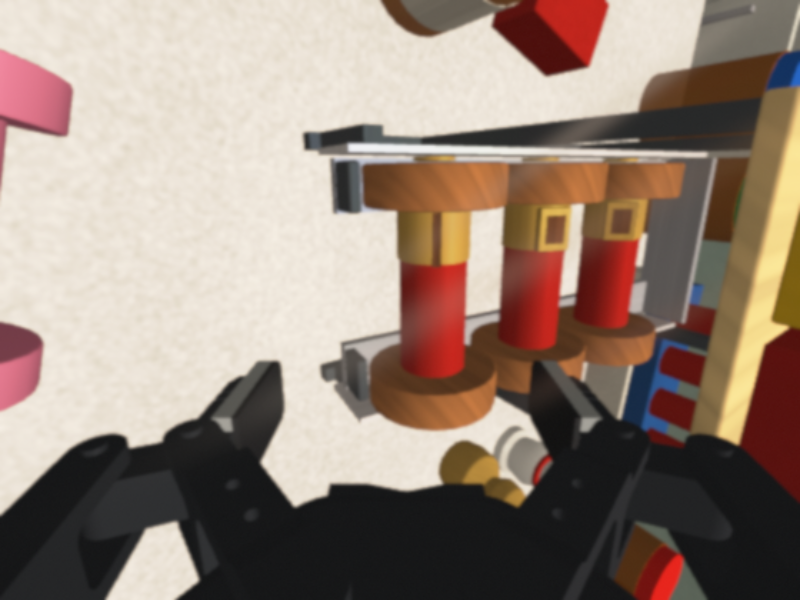

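Run:
```python
from h import *
L=lambda t:(lambda d:dict(tool_pos=d['p'],eef_rot=d['R'],im=d['im']))(np.load(f'pics/{t}.npz'))
a,b=L('w1'),L('w2')
print('can',*tri([ray('wrist',[291.8,90.2],a),ray('wrist',[304.9,202.3],b)]))
print('over',*tri([ray('wrist',[485.1,74.2],a),ray('wrist',[497,230.5],b)]))
print('can4',*tri([ray('wrist',[291.8,90.2],a),ray('wrist',[304.9,202.3],b),ray('scene',[227.1,161.7]),ray('top',[204.1,222.8])]))
# silhouette of band/tube in the plane across the axis, lane yaw 7.2
y=np.radians(7.2);u=np.array([np.cos(y),np.sin(y),0]);k=np.array([0,0,1.])
im=b['im'];hsv=cv2.cvtColor(im,cv2.COLOR_RGB2HSV)
for row,(l,r),c in [(167,(278.6,329),305.9),(186,(280,326.9),None),(255,(281.4,325.5),None)]:
    f=lambda px:(lambda o,d:np.arctan2(d@u,-d@k))(*ray('wrist',[px,row],b))
    o,d=ray('wrist',[(l+r)/2,row],b)
    a1,a2=f(l),f(r);rad=.021 if c is None else .0225
    dist=rad/np.sin((a2-a1)/2);am=(a1+a2)/2
    P=o+dist*(np.sin(am)*u-np.cos(am)*k)
    # along axis: 
    v=np.cross(k,u);t=dist/np.hypot(d@u,d@k);P=o+t*d
    print(row,P.round(4),'u',(P@u).round(4),'v',(P@v).round(4))
    if c:
        be=f(c)-am;ph=np.arcsin(dist*np.sin(be)/rad) # toward +u
        # surface normal angle from the direction axis->camera
        ang=-am+(ph-be) # angle from vertical, + toward +u
        print('seam from up toward +u deg',np.degrees(ang),np.degrees(am),np.degrees(ph))
for row in (167,):
    print(im[row,270:336:2].tolist())
```

```text
can [0.45929584 0.236759   0.11200536] [np.float64(3.1862554812572106e-05), np.float64(3.186255481252026e-05)]
over [0.51273047 0.2450887  0.24083921] [np.float64(4.1521187470339185e-06), np.float64(4.152118746981557e-06)]
can4 [0.45246557 0.23468379 0.11712657] [np.float64(0.002663037040918296), np.float64(0.004096139025795538), np.float64(0.005601381052922176), np.float64(0.0007496197443904254)]
167 [0.4613 0.2671 0.1026] u 0.4911 v 0.2072
seam from up toward +u deg -34.04617689212278 38.733195414110234 5.129916123650934
186 [0.4607 0.2504 0.1058] u 0.4884 v 0.1907
255 [0.4682 0.1837 0.1082] u 0.4875 v 0.1236
[[239, 231, 220], [240, 233, 222], [239, 231, 220], [230, 221, 205], [150, 133, 109], [103, 79, 41], [105, 80, 41], [108, 84, 43], [116, 89, 47], [123, 95, 50], [131, 101, 54], [142, 109, 58], [151, 116, 62], [158, 121, 65], [165, 126, 67], [171, 131, 69], [149, 111, 63], [117, 80, 56], [111, 75, 54], [145, 104, 61], [204, 154, 75], [218, 168, 82], [221, 176, 88], [224, 181, 91], [224, 179, 86], [225, 176, 81], [222, 170, 77], [216, 163, 73], [211, 159, 73], [218, 179, 122], [236, 226, 208], [238, 231, 219], [237, 230, 218]]
```

Run:
```python
from h import *
s=arm.sense();p,R=s['tool_pos'],s['eef_rot'];S=tool(7.2,35)
A=np.array([.460,.2375,.110])
plan(p,R,[(A-.06*S[:,2],S),(A+.006*S[:,2],S)]);print(s['joints'].round(2))
```

```text
[0.02, 0.18, 0.37] [0.0001, 0.0014, -0.0013] rows>=0.8 
[-0.0, 0.0, 0.66] [0.0, -0.0, -0.0] rows>=1.3 
[ 0.75 -0.5   2.48 -0.54  0.72  0.96]
```

step_arm --steps '[{"delta_pos": [0.02, 0.18, 0.2], "rotation": [0, 0.0014, -0.0013], "fingers": 0.85}, {"delta_pos": [0.02, 0.18, 0.37], "rotation": [0, 0.0014, -0.0013], "fingers": 0.85}, {"delta_pos": [0.02, 0.18, 0.37], "rotation": [0, 0.0014, -0.0013], "fingers": 0.85}, {"delta_pos": [0.02, 0.18, 0.37], "rotation": [0, 0.0014, -0.0013], "fingers": 0.85}]'

```text
time: 6.4
tool_pos: [0.425, 0.2341, 0.158]
eef_rot: [[-0.127, 0.813, 0.568], [0.992, 0.104, 0.072], [-0.001, 0.573, -0.82]]
wrist_force: [0.4, -0.2, -0.1]
width: 0.847
grip_force: 0.0
```

```bash
python3 look.py w3 can_front; python3 -c "
import cv2
cv2.imwrite('pics/w3b.png',cv2.resize(cv2.imread('pics/w3.png'),(800,600)))"
```

```text
can_front 0.66 [310.  341.8]
can_front 0.58 [285.2 213.9]
6.5 [0.425  0.235  0.1589]
```

View pics/w3b.png

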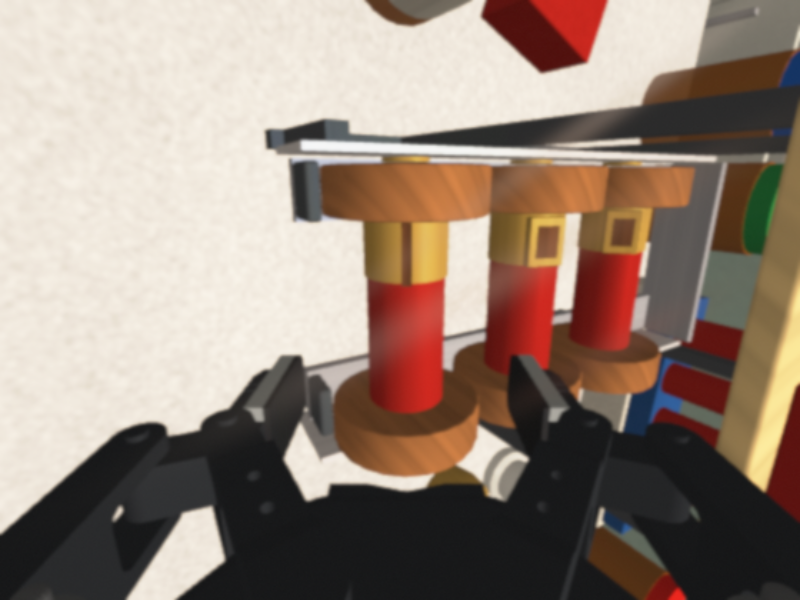

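step_arm --steps '[{"delta_pos": [0, 0, 0.25], "rotation": [0, 0, 0], "fingers": 0.85}, {"delta_pos": [0, 0, 0.5], "rotation": [0, 0, 0], "fingers": 0.85}, {"delta_pos": [0, 0, 0.66], "rotation": [0, 0, 0], "fingers": 0.85}, {"delta_pos": [0, 0, 0.66], "rotation": [0, 0, 0], "fingers": 0.85}]'

```text
time: 6.9
tool_pos: [0.462, 0.2396, 0.1028]
eef_rot: [[-0.129, 0.814, 0.567], [0.992, 0.107, 0.072], [-0.002, 0.572, -0.821]]
wrist_force: [0.3, -0.1, -0.7]
width: 0.852
grip_force: 0.0
```

step_arm --newtons 30 --steps '[{"delta_pos": [0, 0, 0], "rotation": [0, 0, 0], "fingers": 0.45}, {"delta_pos": [0, 0, 0], "rotation": [0, 0, 0], "fingers": 0.3}, {"delta_pos": [0, 0, 0], "rotation": [0, 0, 0], "fingers": 0.3}, {"delta_pos": [0, 0, 0], "rotation": [0, 0, 0], "fingers": 0.3}, {"delta_pos": [0, 0, 0], "rotation": [0, 0, 0], "fingers": 0.3}]'

```text
time: 7.4
tool_pos: [0.4629, 0.2407, 0.1056]
eef_rot: [[-0.129, 0.811, 0.57], [0.992, 0.105, 0.075], [0.001, 0.575, -0.818]]
wrist_force: [-6.7, -1.1, 6.9]
width: 0.411
grip_force: 28.9
```

```bash
python3 look.py w4 can_front; python3 -c "
import cv2
cv2.imwrite('pics/w4b.png',cv2.resize(cv2.imread('pics/w4.png')[100:420],(800,457)))"
```

```text
can_front 0.65 [284.6 251.2]
7.5 [0.4629 0.2407 0.1056]
```

View pics/w4b.png

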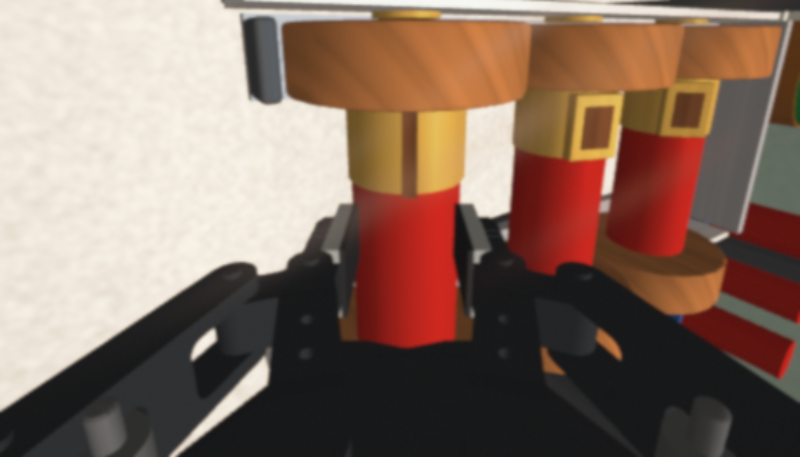

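Run:
```python
from h import *
s=arm.sense();p,R=s['tool_pos'],s['eef_rot'];S=tool(9.7,0)
u=np.array([.992,.125,0]);k=np.array([0,0,1])
a=p-.012*u+.05*k; b=a-.045*u+.06*k; c=np.array([.43,.17,.235]); t=np.array([.505,-.246,.20])
plan(p,R,[(a,R),(b,R),(c,S)]+[(c+(t-c)*i/5,S) for i in range(1,6)])
```

```text
[0.0, 0.19, -0.48] [0.0, 0.0, 0.0] rows>=1.0 
[0.0, -0.02, -0.75] [0.0, 0.0, 0.0] rows>=1.5 
[-0.66, 0.23, -0.07] [0.0975, 0.0018, -0.0062] rows>=4.1 
[-0.84, 0.01, 0.07] [-0.0, 0.0, -0.0] rows>=1.7 
[-0.85, 0.01, 0.07] [-0.0, 0.0, -0.0] rows>=1.7 
[-0.84, 0.01, 0.07] [-0.0, 0.0, -0.0] rows>=1.7 
[-0.85, 0.0, 0.07] [-0.0, 0.0, -0.0] rows>=1.7 
[-0.84, 0.01, 0.07] [-0.0, 0.0, -0.0] rows>=1.7
```

step_arm --newtons 45 --steps '[{"delta_pos": [0, 0, 0], "rotation": [0, 0, 0], "fingers": 0.3}, {"delta_pos": [0, 0, 0], "rotation": [0, 0, 0], "fingers": 0.3}, {"delta_pos": [0, 0.03, -0.07], "rotation": [0, 0, 0], "fingers": 0.3}, {"delta_pos": [0, 0.06, -0.14], "rotation": [0, 0, 0], "fingers": 0.3}, {"delta_pos": [0, 0.09, -0.22], "rotation": [0, 0, 0], "fingers": 0.3}, {"delta_pos": [0, 0.12, -0.3], "rotation": [0, 0, 0], "fingers": 0.3}, {"delta_pos": [0, 0.15, -0.38], "rotation": [0, 0, 0], "fingers": 0.3}, {"delta_pos": [0, 0.19, -0.48], "rotation": [0, 0, 0], "fingers": 0.3}, {"delta_pos": [0, 0.19, -0.48], "rotation": [0, 0, 0], "fingers": 0.3}]'

```text
time: 8.4
tool_pos: [0.4516, 0.2395, 0.1572]
eef_rot: [[-0.129, 0.811, 0.571], [0.992, 0.105, 0.076], [0.002, 0.576, -0.817]]
wrist_force: [-6.2, -2.1, 6.7]
width: 0.394
grip_force: 43.3
```

step_arm --steps '[{"delta_pos": [0, -0.01, -0.15], "rotation": [0, 0, 0], "fingers": 0.3}, {"delta_pos": [0, -0.01, -0.3], "rotation": [0, 0, 0], "fingers": 0.3}, {"delta_pos": [0, -0.01, -0.45], "rotation": [0, 0, 0], "fingers": 0.3}, {"delta_pos": [0, -0.02, -0.6], "rotation": [0, 0, 0], "fingers": 0.3}, {"delta_pos": [0, -0.02, -0.75], "rotation": [0, 0, 0], "fingers": 0.3}, {"delta_pos": [0, -0.02, -0.75], "rotation": [0, 0, 0], "fingers": 0.3}]'

```text
time: 9.0
tool_pos: [0.4069, 0.2338, 0.217]
eef_rot: [[-0.13, 0.811, 0.571], [0.992, 0.105, 0.076], [0.002, 0.576, -0.817]]
wrist_force: [0.3, 0.1, -1.8]
width: 0.398
grip_force: 39.9
```

```bash
python3 look.py w5 can_front can_second
python3 - <<'E'
from h import *
a=viewer.capture('scene');s=arm.sense();print(s['joints'].round(2),s['wrist_force'].round(1))
w=cv2.imread('pics/w5.png');c=cv2.resize(a[100:240,150:350,::-1],(560,392))
cv2.imwrite('pics/m5.png',cv2.resize(np.vstack([w,c]),(410,594)))
E
```

```text
can_front 0.74 [285.6 252.2]
can_second 0.41 [330.2 191. ]
9.15 [0.4065 0.2329 0.2141]
[ 0.71 -0.5   2.41 -0.48  0.76  0.85] [-0.5  0.3 -1.5]
```

View pics/m5.png

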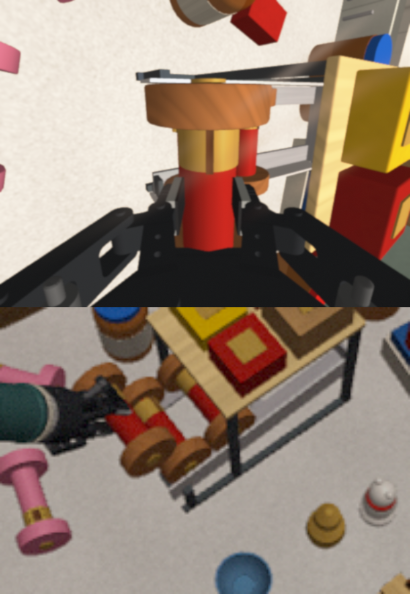

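step_arm --steps '[{"delta_pos": [-0.15, 0.05, -0.1], "rotation": [0.02, 0.0004, -0.0013], "fingers": 0.3}, {"delta_pos": [-0.3, 0.1, -0.1], "rotation": [0.04, 0.0008, -0.0026], "fingers": 0.3}, {"delta_pos": [-0.45, 0.16, -0.1], "rotation": [0.06, 0.0012, -0.004], "fingers": 0.3}, {"delta_pos": [-0.6, 0.2, -0.08], "rotation": [0.08, 0.0015, -0.005], "fingers": 0.3}, {"delta_pos": [-0.66, 0.23, -0.07], "rotation": [0.0975, 0.0018, -0.0062], "fingers": 0.3}, {"delta_pos": [-0.66, 0.23, -0.07], "rotation": [0.0975, 0.0018, -0.0062], "fingers": 0.3}]'

```text
time: 9.8
tool_pos: [0.4332, 0.1683, 0.2322]
eef_rot: [[-0.165, 0.986, -0.004], [0.986, 0.165, -0.003], [-0.002, -0.005, -1.0]]
wrist_force: [-0.6, 1.1, -2.6]
width: 0.395
grip_force: 40.0
```

step_arm --steps '[{"delta_pos": [-0.3, 0.01, 0.02], "rotation": [0, 0, 0], "fingers": 0.3}, {"delta_pos": [-0.6, 0.01, 0.04], "rotation": [0, 0, 0], "fingers": 0.3}, {"delta_pos": [-0.84, 0.01, 0.07], "rotation": [0, 0, 0], "fingers": 0.3}]'

```text
time: 10.1
tool_pos: [0.4444, 0.0857, 0.2257]
eef_rot: [[-0.169, 0.986, -0.001], [0.986, 0.169, -0.002], [-0.002, -0.001, -1.0]]
wrist_force: [0.3, 0.9, -2.8]
width: 0.396
grip_force: 40.0
```

step_arm --steps '[{"delta_pos": [-0.3, 0.01, 0.02], "rotation": [0, 0, 0], "fingers": 0.3}, {"delta_pos": [-0.6, 0.01, 0.04], "rotation": [0, 0, 0], "fingers": 0.3}, {"delta_pos": [-0.85, 0.01, 0.07], "rotation": [0, 0, 0], "fingers": 0.3}]'

```text
time: 10.4
tool_pos: [0.4596, 0.002, 0.219]
eef_rot: [[-0.168, 0.986, -0.0], [0.986, 0.168, -0.002], [-0.002, -0.001, -1.0]]
wrist_force: [0.3, -0.9, -2.0]
width: 0.393
grip_force: 40.0
```

step_arm --steps '[{"delta_pos": [-0.3, 0.01, 0.02], "rotation": [0, 0, 0], "fingers": 0.3}, {"delta_pos": [-0.6, 0.01, 0.04], "rotation": [0, 0, 0], "fingers": 0.3}, {"delta_pos": [-0.84, 0.01, 0.07], "rotation": [0, 0, 0], "fingers": 0.3}, {"delta_pos": [-0.84, 0.01, 0.07], "rotation": [0, 0, 0], "fingers": 0.3}]'

```text
time: 10.8
tool_pos: [0.4746, -0.0815, 0.2117]
eef_rot: [[-0.166, 0.986, -0.002], [0.986, 0.166, -0.003], [-0.003, -0.002, -1.0]]
wrist_force: [0.4, 0.9, -2.1]
width: 0.398
grip_force: 40.0
```

```bash
python3 look.py w6 trough board
python3 - <<'E'
from h import *
viewer.capture('top')
for l in ('can_second','can_third','can_front','lane'):
    for n in ['top']:
        for r in viewer.tip_of(l,n)[:5]:
            px=np.array(r['point'])*[560,420];print(l,round(r['conf'],2),px.round(1),atz(n,px,.115).round(3))
E
```

```text
10.95 [ 0.4745 -0.0789  0.2124]
can_second 0.7 [202.8 219.5] [0.463 0.239 0.115]
can_third 0.5 [195.6 199.7] [0.531 0.264 0.115]
can_front 0.81 [199.6 292.3] [0.217 0.251 0.115]
can_front 0.71 [341.1 275.1] [ 0.268 -0.228  0.115]
can_front 0.67 [297.4 213. ] [ 0.481 -0.084  0.115]
can_front 0.57 [145.6 266. ] [0.308 0.433 0.115]
```

step_arm --steps '[{"delta_pos": [-0.3, 0.01, 0.02], "rotation": [0, 0, 0], "fingers": 0.3}, {"delta_pos": [-0.6, 0.01, 0.04], "rotation": [0, 0, 0], "fingers": 0.3}, {"delta_pos": [-0.85, 0.01, 0.07], "rotation": [0, 0, 0], "fingers": 0.3}]'

```text
time: 11.5
tool_pos: [0.4911, -0.1638, 0.2064]
eef_rot: [[-0.17, 0.986, -0.001], [0.986, 0.17, -0.002], [-0.002, -0.001, -1.0]]
wrist_force: [1.0, 0.4, -2.8]
width: 0.394
grip_force: 40.0
```

step_arm --steps '[{"delta_pos": [-0.3, 0.01, 0.02], "rotation": [0, 0, 0], "fingers": 0.3}, {"delta_pos": [-0.6, 0.01, 0.04], "rotation": [0, 0, 0], "fingers": 0.3}, {"delta_pos": [-0.84, 0.01, 0.07], "rotation": [0, 0, 0], "fingers": 0.3}, {"delta_pos": [-0.84, 0.01, 0.07], "rotation": [0, 0, 0], "fingers": 0.3}, {"delta_pos": [-0.84, 0.01, 0.07], "rotation": [0, 0, 0], "fingers": 0.3}]'

```text
time: 12.0
tool_pos: [0.5055, -0.2456, 0.1988]
eef_rot: [[-0.168, 0.986, -0.002], [0.986, 0.168, -0.001], [-0.0, -0.002, -1.0]]
wrist_force: [0.5, -0.2, -2.4]
width: 0.396
grip_force: 40.0
```

```bash
python3 look.py w7 trough board can_front
python3 - <<'E'
from h import *
d=np.load('pics/w7.npz');st=dict(tool_pos=d['p'],eef_rot=d['R'])
for r in viewer.tip_of('trough','wrist')[:2]:
    px=np.array(r['point'])*[560,420];print(px,atz('wrist',px,.03,st))
print(d['R'].round(3))
cv2.imwrite('pics/w7b.png',cv2.resize(d['im'][:,:,::-1],(800,600)))
E
```

```text
trough 0.83 [400.  187.4]
can_front 0.96 [284.3 256.2]
can_front 0.69 [ 70.  141.4]
12.2 [ 0.5056 -0.2447  0.1993]
[400.008 187.404] [ 0.63623386 -0.22626412  0.03      ]
[[-0.168  0.986 -0.002]
 [ 0.986  0.168 -0.001]
 [-0.    -0.002 -1.   ]]
```

View pics/w7b.png

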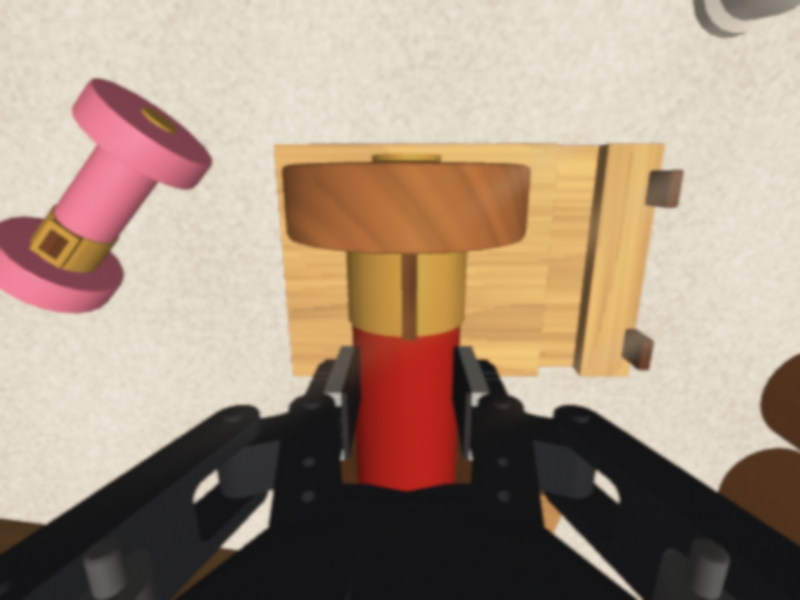

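step_arm --steps '[{"delta_pos": [-0.03, 0, 0.25], "rotation": [0, 0, 0], "fingers": 0.3}, {"delta_pos": [-0.03, 0, 0.5], "rotation": [0, 0, 0], "fingers": 0.3}, {"delta_pos": [-0.03, 0, 0.75], "rotation": [0, 0, 0], "fingers": 0.3}, {"delta_pos": [-0.03, 0, 0.95], "rotation": [0, 0, 0], "fingers": 0.3}, {"delta_pos": [-0.03, 0, 0.95], "rotation": [0, 0, 0], "fingers": 0.3}]'

```text
time: 12.75
tool_pos: [0.5033, -0.2468, 0.1008]
eef_rot: [[-0.169, 0.986, -0.008], [0.986, 0.169, 0.002], [0.003, -0.007, -1.0]]
wrist_force: [-0.9, 1.1, -3.2]
width: 0.396
grip_force: 40.0
```

step_arm --steps '[{"delta_pos": [0, 0, 0.1], "rotation": [0, 0, 0], "fingers": 0.3}, {"delta_pos": [0, 0, 0.17], "rotation": [0, 0, 0], "fingers": 0.3}, {"delta_pos": [0, 0, 0.24], "rotation": [0, 0, 0], "fingers": 0.3}, {"delta_pos": [0, 0, 0.28], "rotation": [0, 0, 0], "fingers": 0.3}, {"delta_pos": [0, 0, 0.3], "rotation": [0, 0, 0], "fingers": 0.3}, {"delta_pos": [0, 0, 0.3], "rotation": [0, 0, 0], "fingers": 0.3}]'

```text
time: 13.35
tool_pos: [0.5058, -0.2489, 0.074]
eef_rot: [[-0.168, 0.986, -0.002], [0.986, 0.168, -0.001], [-0.001, -0.002, -1.0]]
wrist_force: [0.1, -1.1, -1.7]
width: 0.393
grip_force: 40.0
```

step_arm --steps '[{"delta_pos": [0, 0, 0.005], "rotation": [0, 0, 0], "fingers": 0.3}, {"delta_pos": [0, 0, 0.01], "rotation": [0, 0, 0], "fingers": 0.3}, {"delta_pos": [0, 0, 0.015], "rotation": [0, 0, 0], "fingers": 0.3}, {"delta_pos": [0, 0, 0.02], "rotation": [0, 0, 0], "fingers": 0.3}, {"delta_pos": [0, 0, 0.02], "rotation": [0, 0, 0], "fingers": 0.3}]'

```text
time: 13.85
tool_pos: [0.5058, -0.2489, 0.0721]
eef_rot: [[-0.168, 0.986, -0.002], [0.986, 0.168, -0.001], [-0.001, -0.002, -1.0]]
wrist_force: [-0.6, -0.2, -2.3]
width: 0.394
grip_force: 40.0
```

step_arm --steps '[{"delta_pos": [0, 0, 0.005], "rotation": [0, 0, 0], "fingers": 0.3}, {"delta_pos": [0, 0, 0.01], "rotation": [0, 0, 0], "fingers": 0.3}, {"delta_pos": [0, 0, 0.015], "rotation": [0, 0, 0], "fingers": 0.3}, {"delta_pos": [0, 0, 0.015], "rotation": [0, 0, 0], "fingers": 0.3}]'

```text
time: 14.25
tool_pos: [0.5058, -0.2489, 0.0706]
eef_rot: [[-0.168, 0.986, -0.002], [0.986, 0.168, -0.001], [-0.001, -0.002, -1.0]]
wrist_force: [0.8, 0.3, -2.3]
width: 0.394
grip_force: 40.0
```

step_arm --steps '[{"delta_pos": [0, 0, 0.005], "rotation": [0, 0, 0], "fingers": 0.3}, {"delta_pos": [0, 0, 0.01], "rotation": [0, 0, 0], "fingers": 0.3}, {"delta_pos": [0, 0, 0.01], "rotation": [0, 0, 0], "fingers": 0.3}]'

```text
time: 14.55
tool_pos: [0.5058, -0.2489, 0.0695]
eef_rot: [[-0.168, 0.986, -0.002], [0.986, 0.168, -0.001], [-0.001, -0.002, -1.0]]
wrist_force: [1.2, -0.1, -2.1]
width: 0.396
grip_force: 40.0
```

step_arm --steps '[{"delta_pos": [0, 0, 0.005], "rotation": [0, 0, 0], "fingers": 0.3}, {"delta_pos": [0, 0, 0.01], "rotation": [0, 0, 0], "fingers": 0.3}, {"delta_pos": [0, 0, 0.01], "rotation": [0, 0, 0], "fingers": 0.3}]'

```text
time: 14.85
tool_pos: [0.5058, -0.2489, 0.0685]
eef_rot: [[-0.168, 0.986, -0.002], [0.986, 0.168, -0.001], [-0.001, -0.002, -1.0]]
wrist_force: [1.2, -1.0, -2.0]
width: 0.392
grip_force: 40.0
```

step_arm --steps '[{"delta_pos": [0, 0, 0.005], "rotation": [0, 0, 0], "fingers": 0.3}, {"delta_pos": [0, 0, 0.01], "rotation": [0, 0, 0], "fingers": 0.3}, {"delta_pos": [0, 0, 0.01], "rotation": [0, 0, 0], "fingers": 0.3}]'

```text
time: 15.15
tool_pos: [0.5059, -0.2489, 0.0676]
eef_rot: [[-0.168, 0.986, -0.002], [0.986, 0.168, -0.001], [-0.001, -0.002, -1.0]]
wrist_force: [0.3, -0.3, -3.7]
width: 0.393
grip_force: 40.0
```

step_arm --steps '[{"delta_pos": [0, 0, 0.005], "rotation": [0, 0, 0], "fingers": 0.3}, {"delta_pos": [0, 0, 0.01], "rotation": [0, 0, 0], "fingers": 0.3}, {"delta_pos": [0, 0, 0.01], "rotation": [0, 0, 0], "fingers": 0.3}]'

```text
time: 15.45
tool_pos: [0.5061, -0.249, 0.0673]
eef_rot: [[-0.168, 0.986, -0.001], [0.986, 0.168, -0.002], [-0.001, -0.002, -1.0]]
wrist_force: [-0.8, 0.3, 3.0]
width: 0.398
grip_force: 41.8
```

step_arm --steps '[{"delta_pos": [0, 0, 0.005], "rotation": [0, 0, 0], "fingers": 0.3}, {"delta_pos": [0, 0, 0.01], "rotation": [0, 0, 0], "fingers": 0.3}, {"delta_pos": [0, 0, 0.01], "rotation": [0, 0, 0], "fingers": 0.3}]'

```text
time: 15.75
tool_pos: [0.5062, -0.249, 0.0672]
eef_rot: [[-0.168, 0.986, -0.001], [0.986, 0.168, -0.002], [-0.001, -0.001, -1.0]]
wrist_force: [-2.6, 1.3, 9.2]
width: 0.397
grip_force: 43.8
```

step_arm --newtons 20 --steps '[{"delta_pos": [0, 0, -0.015], "rotation": [0, 0, 0], "fingers": 0.3}, {"delta_pos": [0, 0, -0.015], "rotation": [0, 0, 0], "fingers": 0.3}, {"delta_pos": [0, 0, -0.015], "rotation": [0, 0, 0], "fingers": 0.36}, {"delta_pos": [0, 0, -0.015], "rotation": [0, 0, 0], "fingers": 0.42}, {"delta_pos": [0, 0, -0.015], "rotation": [0, 0, 0], "fingers": 0.48}, {"delta_pos": [0, 0, -0.015], "rotation": [0, 0, 0], "fingers": 0.54}, {"delta_pos": [0, 0, -0.015], "rotation": [0, 0, 0], "fingers": 0.6}, {"delta_pos": [0, 0, -0.015], "rotation": [0, 0, 0], "fingers": 0.6}, {"delta_pos": [0, 0, -0.015], "rotation": [0, 0, 0], "fingers": 0.6}, {"delta_pos": [0, 0, -0.015], "rotation": [0, 0, 0], "fingers": 0.6}, {"delta_pos": [0, 0, -0.015], "rotation": [0, 0, 0], "fingers": 0.6}]'

```text
time: 16.85
tool_pos: [0.5059, -0.2489, 0.0672]
eef_rot: [[-0.168, 0.986, -0.002], [0.986, 0.168, -0.001], [-0.001, -0.002, -1.0]]
wrist_force: [0.4, -1.5, 0.5]
width: 0.597
grip_force: 0.0
```

```bash
python3 look.py w8 can_front trough
python3 - <<'E'
from h import *
d=np.load('pics/w8.npz')
cv2.imwrite('pics/w8b.png',cv2.resize(d['im'][:,:,::-1],(800,600)))
E
```

```text
can_front 0.64 [284.9 255.6]
trough 0.77 [474.5 224. ]
17.0 [ 0.5059 -0.2489  0.0672]
```

View pics/w8b.png

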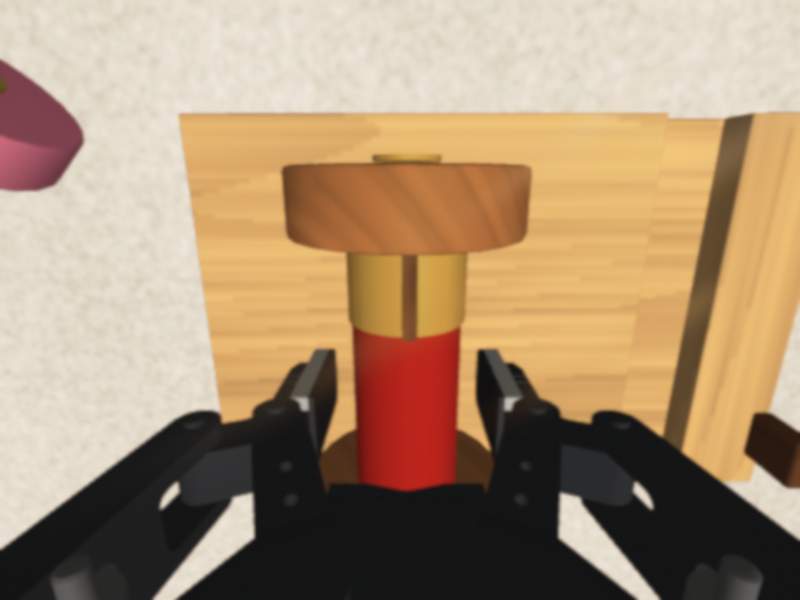

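Run:
```python
from h import *
d=np.load('pics/w8.npz');st=dict(tool_pos=d['p'],eef_rot=d['R']);R=d['R']
ub=R[:,1]
T=atz('wrist',[474.5,224],.03,st);print('net T',T.round(4),'D',(T-d['p'])@ub)
# hand-read edges (800-scale): near edge of trough (top level .03), far edge top of wall (752,114)/(690,450)
for px in [(668,112),(622,420)]:
    P=atz('wrist',np.array(px)*.7,.03,st);print('near edge',(P-d['p'])@ub)
for px in [(752,114),(690,445)]:
    P=atz('wrist',np.array(px)*.7,.03,st);print('far edge',(P-d['p'])@ub)
# canister silhouette (tube) offset in tool y at axis height
for l,r,row in [(347,467,290),(354,460,340)]:
    P=atz('wrist',np.array([(l+r)/2,row])*.7,.072,st);print('axis off',(P-d['p'])@ub)
```

```text
net T [ 0.638  -0.2266  0.03  ] D 0.1340643055095402
near edge 0.11286830785145943
near edge 0.11458430132602646
far edge 0.14905705525449536
far edge 0.15342767174502756
axis off 0.0006319032007821416
axis off 0.0006169221358774386
```

step_arm --steps '[{"delta_pos": [0, 0.02, 0], "rotation": [0, 0, 0], "fingers": 0.6}, {"delta_pos": [0, 0.04, 0], "rotation": [0, 0, 0], "fingers": 0.6}, {"delta_pos": [0, 0.06, 0], "rotation": [0, 0, 0], "fingers": 0.6}, {"delta_pos": [0, 0.08, 0], "rotation": [0, 0, 0], "fingers": 0.6}, {"delta_pos": [0, 0.1, 0], "rotation": [0, 0, 0], "fingers": 0.6}, {"delta_pos": [0, 0.13, 0], "rotation": [0, 0, 0], "fingers": 0.6}, {"delta_pos": [0, 0.16, 0], "rotation": [0, 0, 0], "fingers": 0.6}, {"delta_pos": [0, 0.19, 0], "rotation": [0, 0, 0], "fingers": 0.6}, {"delta_pos": [0, 0.22, 0], "rotation": [0, 0, 0], "fingers": 0.6}, {"delta_pos": [0, 0.25, 0], "rotation": [0, 0, 0], "fingers": 0.6}, {"delta_pos": [0, 0.28, 0], "rotation": [0, 0, 0], "fingers": 0.6}, {"delta_pos": [0, 0.31, 0], "rotation": [0, 0, 0], "fingers": 0.6}, {"delta_pos": [0, 0.34, 0], "rotation": [0, 0, 0], "fingers": 0.6}, {"delta_pos": [0, 0.37, 0], "rotation": [0, 0, 0], "fingers": 0.6}, {"delta_pos": [0, 0.4, 0], "rotation": [0, 0, 0], "fingers": 0.6}, {"delta_pos": [0, 0.4, 0], "rotation": [0, 0, 0], "fingers": 0.6}]'

```text
time: 18.6
tool_pos: [0.5458, -0.2421, 0.0671]
eef_rot: [[-0.168, 0.986, -0.001], [0.986, 0.168, -0.002], [-0.001, -0.002, -1.0]]
wrist_force: [0.1, -0.9, -0.4]
width: 0.594
grip_force: 0.0
```

```bash
python3 look.py w9 can_front trough
python3 - <<'E'
from h import *
d=np.load('pics/w9.npz')
cv2.imwrite('pics/w9b.png',cv2.resize(d['im'][:,:,::-1],(800,600)))
E
```

```text
can_front 0.85 [271.5 251.6]
can_front 0.55 [416.8 226.8]
trough 0.84 [414.1 224. ]
trough 0.33 [242.3 186.6]
18.75 [ 0.5452 -0.2422  0.067 ]
```

View pics/w9b.png

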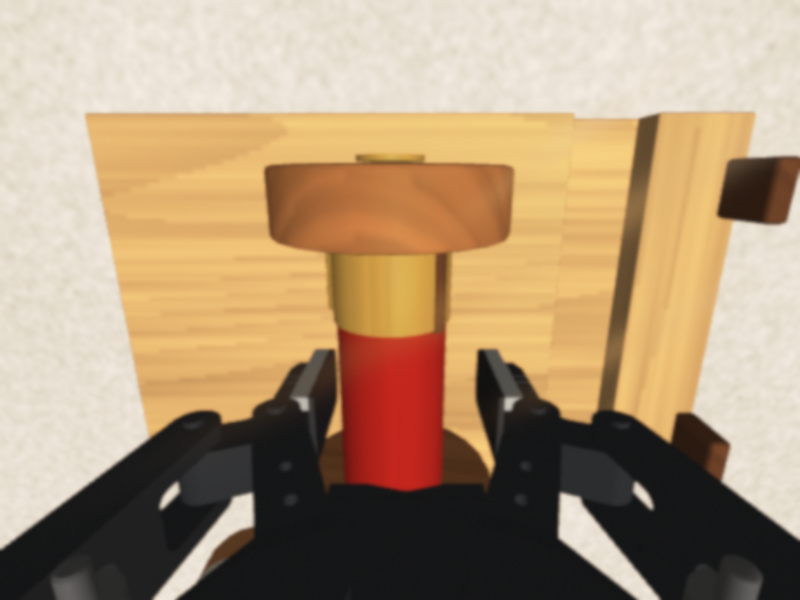

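Run:
```python
from h import *
for t,row in (('w8',205),('w9',205),('w9',190)):
    d=np.load(f'pics/{t}.npz');st=dict(tool_pos=d['p'],eef_rot=d['R']);R=d['R'];ub=R[:,1];k=np.array([0,0,1.])
    prof=d['im'][row].astype(int)
    print(t,row,[(c,*prof[c]) for c in range(226,324,2) ])
    # tube silhouettes on row 240
    r2=d['im'][242].astype(int);print([ (c,*r2[c]) for c in list(range(236,256,2))+list(range(304,326,2))])
```

```text
w8 205 [(226, np.int64(227), np.int64(176), np.int64(108)), (228, np.int64(227), np.int64(177), np.int64(108)), (230, np.int64(227), np.int64(178), np.int64(109)), (232, np.int64(227), np.int64(178), np.int64(109)), (234, np.int64(227), np.int64(177), np.int64(109)), (236, np.int64(227), np.int64(177), np.int64(108)), (238, np.int64(227), np.int64(177), np.int64(109)), (240, np.int64(227), np.int64(177), np.int64(108)), (242, np.int64(212), np.int64(162), np.int64(98)), (244, np.int64(136), np.int64(103), np.int64(54)), (246, np.int64(124), np.int64(93), np.int64(43)), (248, np.int64(136), np.int64(102), np.int64(47)), (250, np.int64(143), np.int64(108), np.int64(49)), (252, np.int64(152), np.int64(115), np.int64(52)), (254, np.int64(161), np.int64(122), np.int64(55)), (256, np.int64(168), np.int64(127), np.int64(57)), (258, np.int64(173), np.int64(131), np.int64(59)), (260, np.int64(178), np.int64(134), np.int64(59)), (262, np.int64(182), np.int64(136), np.int64(60)), (264, np.int64(187), np.int64(141), np.int64(63)), (266, np.int64(190), np.int64(144), np.int64(64)), (268, np.int64
[... 8917 characters left out ...]
64(161), np.int64(49), np.int64(31)), (252, np.int64(165), np.int64(51), np.int64(32)), (254, np.int64(169), np.int64(51), np.int64(33)), (304, np.int64(173), np.int64(42), np.int64(29)), (306, np.int64(167), np.int64(39), np.int64(28)), (308, np.int64(158), np.int64(37), np.int64(26)), (310, np.int64(157), np.int64(60), np.int64(39)), (312, np.int64(216), np.int64(152), np.int64(94)), (314, np.int64(234), np.int64(188), np.int64(115)), (316, np.int64(233), np.int64(187), np.int64(115)), (318, np.int64(233), np.int64(187), np.int64(115)), (320, np.int64(234), np.int64(189), np.int64(115)), (322, np.int64(234), np.int64(188), np.int64(115)), (324, np.int64(234), np.int64(188), np.int64(114))]
```

step_arm --steps '[{"delta_pos": [0, 0.02, 0], "rotation": [0, 0, 0], "fingers": 0.6}, {"delta_pos": [0, 0.05, 0], "rotation": [0, 0, 0], "fingers": 0.6}, {"delta_pos": [0, 0.08, 0], "rotation": [0, 0, 0], "fingers": 0.6}, {"delta_pos": [0, 0.11, 0], "rotation": [0, 0, 0], "fingers": 0.6}, {"delta_pos": [0, 0.14, 0], "rotation": [0, 0, 0], "fingers": 0.6}, {"delta_pos": [0, 0.17, 0], "rotation": [0, 0, 0], "fingers": 0.6}, {"delta_pos": [0, 0.2, 0], "rotation": [0, 0, 0], "fingers": 0.6}, {"delta_pos": [0, 0.23, 0], "rotation": [0, 0, 0], "fingers": 0.6}, {"delta_pos": [0, 0.26, 0], "rotation": [0, 0, 0], "fingers": 0.6}, {"delta_pos": [0, 0.29, 0], "rotation": [0, 0, 0], "fingers": 0.6}, {"delta_pos": [0, 0.32, 0], "rotation": [0, 0, 0], "fingers": 0.6}, {"delta_pos": [0, 0.35, 0], "rotation": [0, 0, 0], "fingers": 0.6}, {"delta_pos": [0, 0.38, 0], "rotation": [0, 0, 0], "fingers": 0.6}, {"delta_pos": [0, 0.41, 0], "rotation": [0, 0, 0], "fingers": 0.6}, {"delta_pos": [0, 0.44, 0], "rotation": [0, 0, 0], "fingers": 0.6}, {"delta_pos": [0, 0.47, 0], "rotation": [0, 0, 0], "fingers": 0.6}, {"delta_pos": [0, 0.5, 0], "rotation": [0, 0, 0], "fingers": 0.6}, {"delta_pos": [0, 0.53, 0], "rotation": [0, 0, 0], "fingers": 0.6}, {"delta_pos": [0, 0.56, 0], "rotation": [0, 0, 0], "fingers": 0.6}, {"delta_pos": [0, 0.59, 0], "rotation": [0, 0, 0], "fingers": 0.6}]'

```text
time: 20.75
tool_pos: [0.6037, -0.2322, 0.067]
eef_rot: [[-0.168, 0.986, -0.002], [0.986, 0.168, -0.001], [-0.001, -0.002, -1.0]]
wrist_force: [-0.7, -0.5, -0.1]
width: 0.603
grip_force: 0.1
```

step_arm --steps '[{"delta_pos": [0, 0.03, 0], "rotation": [0, 0, 0], "fingers": 0.6}, {"delta_pos": [0, 0.06, 0], "rotation": [0, 0, 0], "fingers": 0.6}, {"delta_pos": [0, 0.09, 0], "rotation": [0, 0, 0], "fingers": 0.6}, {"delta_pos": [0, 0.12, 0], "rotation": [0, 0, 0], "fingers": 0.6}, {"delta_pos": [0, 0.15, 0], "rotation": [0, 0, 0], "fingers": 0.6}, {"delta_pos": [0, 0.18, 0], "rotation": [0, 0, 0], "fingers": 0.6}, {"delta_pos": [0, 0.21, 0], "rotation": [0, 0, 0], "fingers": 0.6}, {"delta_pos": [0, 0.24, 0], "rotation": [0, 0, 0], "fingers": 0.6}, {"delta_pos": [0, 0.27, 0], "rotation": [0, 0, 0], "fingers": 0.6}, {"delta_pos": [0, 0.3, 0], "rotation": [0, 0, 0], "fingers": 0.6}, {"delta_pos": [0, 0.33, 0], "rotation": [0, 0, 0], "fingers": 0.6}, {"delta_pos": [0, 0.33, 0], "rotation": [0, 0, 0], "fingers": 0.6}, {"delta_pos": [0, 0.33, 0], "rotation": [0, 0, 0], "fingers": 0.6}, {"delta_pos": [0, 0.33, 0], "rotation": [0, 0, 0], "fingers": 0.6}]'

```text
time: 22.15
tool_pos: [0.6358, -0.2267, 0.0668]
eef_rot: [[-0.168, 0.986, -0.002], [0.986, 0.168, -0.001], [-0.001, -0.002, -1.0]]
wrist_force: [-0.2, -0.0, 1.2]
width: 0.602
grip_force: 0.0
```

```bash
python3 look.py w10 can_front badge trough
python3 - <<'E'
from h import *
d=np.load('pics/w10.npz')
cv2.imwrite('pics/w10b.png',cv2.resize(d['im'][:,:,::-1],(800,600)))
E
```

```text
can_front 0.79 [284.2 249.7]
badge 0.86 [282.7 206.3]
22.35 [ 0.6359 -0.2267  0.0669]
```

View pics/w10b.png

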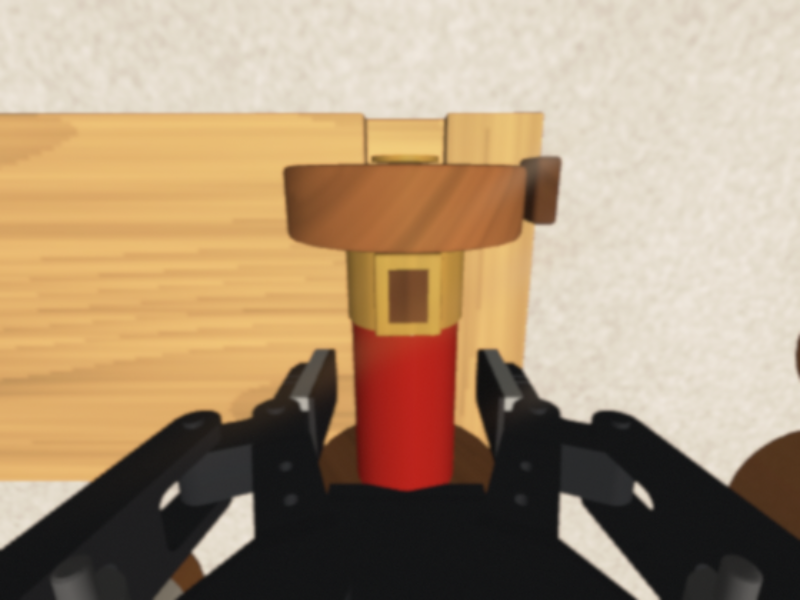

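step_arm --steps '[{"delta_pos": [0, 0, -0.05], "rotation": [0, 0, 0], "fingers": 0.7}, {"delta_pos": [0, 0, -0.2], "rotation": [0, 0, 0], "fingers": 0.75}, {"delta_pos": [0, 0, -0.4], "rotation": [0, 0, 0], "fingers": 0.75}, {"delta_pos": [0, 0, -0.7], "rotation": [0, 0, 0], "fingers": 0.75}, {"delta_pos": [0, 0, -1], "rotation": [0, 0, 0], "fingers": 0.75}, {"delta_pos": [0, 0, -1], "rotation": [0, 0, 0], "fingers": 0.75}, {"delta_pos": [0, 0, -1], "rotation": [0, 0, 0], "fingers": 0.75}]'

```text
time: 23.05
tool_pos: [0.6373, -0.227, 0.1694]
eef_rot: [[-0.168, 0.986, 0.002], [0.986, 0.168, -0.003], [-0.003, 0.001, -1.0]]
wrist_force: [-0.7, 1.2, -0.5]
width: 0.75
grip_force: 0.0
```

```bash
python3 look.py w11 can_front badge trough
python3 - <<'E'
from h import *
d=np.load('pics/w11.npz');a=viewer.capture('top')
cv2.imwrite('pics/m11.png',np.vstack([cv2.resize(d['im'][:,:,::-1],(400,300)),cv2.resize(a[130:280,130:330,::-1],(400,300))]))
for l in ('can_second','can_third'):
    for r in viewer.tip_of(l,'top')[:2]:
        px=np.array(r['point'])*[560,420];print(l,round(r['conf'],2),atz('top',px,.115).round(3))
E
```

```text
can_front 0.92 [283.4 200.3]
badge 0.84 [282.7 171.9]
23.25 [ 0.635  -0.2261  0.1651]
can_second 0.58 [0.463 0.24  0.115]
can_third 0.64 [0.538 0.269 0.115]
```

View pics/m11.png

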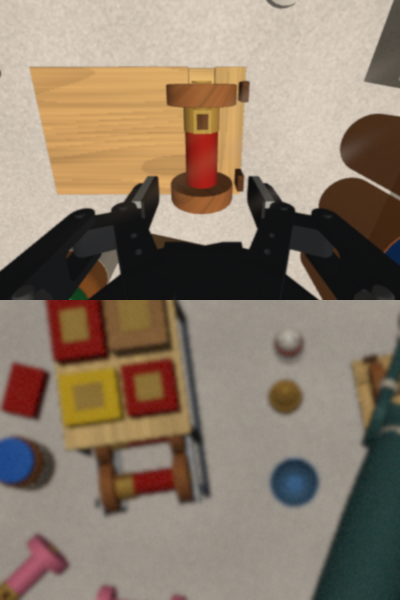

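Run:
```python
from h import *
d=np.load('pics/w11.npz');st=dict(tool_pos=d['p'],eef_rot=d['R']);v=d['R'][:,0];u=d['R'][:,1]
f=lambda px,z:(lambda P:((P-d['p'])@u,(P-d['p'])@v))(atz('wrist',px,z,st))
print('can',f([283.4,200.3],.068),'badge',f([282.7,171.9],.093))
for px in [(185,68),(185,193),(60,193),(32,68)]: print(px,f(np.array(px)*1.4,.03))
print('wrt trough tip',[ (r['conf'],f(np.array(r['point'])*[560,420],.03)) for r in viewer.tip_of('trough','wrist')])
```

```text
can (np.float64(-0.0005016259004306512), np.float64(6.398132373392301e-06)) badge (np.float64(-0.0009369225224265089), np.float64(0.030377204790727187))
(185, 68) (np.float64(-0.023659261530277347), np.float64(0.09369296107625252))
(185, 193) (np.float64(-0.028400602282038126), np.float64(-0.09199956229935616))
(60, 193) (np.float64(-0.2262204858576802), np.float64(-0.09157436211903693))
(32, 68) (np.float64(-0.2277337001813599), np.float64(0.09399534185975972))
wrt trough tip []
```

```bash
python3 -c "
from plant import workorder;print(workorder.job_done())"
```

```text
the job is handed in; nothing more can be done
None
```

The job is handed in after about 23 s of robot time: the front canister rests in the trough with its badge up, within about 3 degrees, the other two have rolled down the lane to the stops, and I saw no bystander moved. The hand-in call returned no verdict, so the judged result is not known.

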